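# Seat and clamp a plaque in a painting jig

### The job

Get the wooden plaque ready for painting: with your fingertips slide it along the grey bed of the jig until its end sits squarely against the short end stop on the robot's side, and only then push the blue handle of the toggle clamp all the way over until it snaps past centre and stays locked, with the rubber tip holding the plaque tight against the long fence. Only push things - do not pick the plaque up - and leave the paint bottle, the jar and the sanding block where they stand.

Things in the scene. Friction and masses are not known exactly. Their poses are not given: they have to be found in the camera images.
- jig: Painting jig screwed to the table: plywood board 12 mm thick carrying a dark grey bed (top at z=20 mm; x -71 to 115, y -70 to 30). Origin: on the table under the work area; x points away from the robot (turned by the jig's yaw, within 0.3 rad), y to the robot's left, z up. 'Jig frame' below means this one, mm.
- end_stop (a point): Short wooden end stop, 18 mm thick, 85 mm long, on the robot's side of the bed, top at z=36. This point: middle of its working face at bed height, jig frame x=-70, y=-27, z=20; the face looks to the jig's +x.
- fence (a point): Long wooden fence, 18 mm thick, along the jig's x from -88 to 100 mm, top at z=36. This point: on its working face at bed height, jig frame x=-10, y=-70, z=20; the face looks to the jig's +y.
- plaque: Loose wooden plaque with a yellow panel, 120 (x) x 90 (y) x 22 (z) mm, about 0.17 kg, flat on the bed. Origin: centre of its underside; axes within 0.07 rad of the jig's at the start, 28 to 55 mm from the end stop, 5 to 13 mm from the fence. Fully home: jig frame x=-10, y=-25, z=20. The clamp pushes it the last bit to the fence, but not to the end stop.
- clamp_handle (a joint): Clamp handle angle, rad: 0 = open, leaning 35 degrees from vertical to the jig's +y, held by its weight (past vertical it falls forward). Grows (about the jig's +x) as its end swings over the top and down to -y. With the plaque in place the tip meets it near 1.2, resistance rises to some 0.25 N m, dead centre 1.76; then it snaps to its stop at 1.92 (leaning 75 degrees to -y) and stays.
- handle_end (a point): Outer round end of the blue handle grip, 95.5 mm from the pivot. The grip is a straight round bar 19 mm in diameter over the last 65 mm, nearer the pivot a 9 mm steel rod, all on the line from the pivot to this point. About 109 mm above the table when open.
- handle_pivot (a point): Pivot of the handle, fixed in the jig frame at x=-10, y=158, z=31 mm; the handle turns in the vertical plane x=-10. Steel cheeks 24 mm wide stand either side of it, up to z=53, from y=97 to 175; in front of them a barrel 22 mm in diameter, y=60 to 97, guides the plunger along the jig's -y at z=31.
- clamp_tip: Black rubber tip at the front of the clamp plunger, 20 mm in diameter, 14 mm long, sprung (8 N per mm, squeezed some 4 to 5 mm when locked). Origin: centre of its rear face; the pressing face is 14 mm towards the jig's -y. Open, it stands clear of the plaque.
- paint_bottle: Bystander: upright white squeeze bottle of paint with a red band and a red pointed nozzle, 38 mm diameter, 115 mm tall. Origin: centre of its underside.
- paint_jar: Bystander: orange paint jar with a black lid, 52 mm diameter, 55 mm tall. Origin: centre of its underside.
- sanding_block: Bystander: cork sanding block 62 x 40 x 30 mm lying flat. Origin: centre of its underside. The three bystanders stand on the table beside the jig, in any order: two beyond the fence and one on the far side of the clamp, 105 to 125 mm from the clamp's axis.
Not all that is in view belongs to the job. There is more than one size of the plaque; the job needs the largest.

How it is judged:
By the outcome, as a careful person would: the job done as asked, in the order asked, and still so for the second after the job is handed in, with the robot touching nothing.
It also fails if it takes over 48 s, if anything falls off the work surface, if the arm or the gripper's body presses on something with over 40 N, if the wrist force passes 120 N, or if a joint passes its speed limit or range.

### The arm

A 7-joint arm with a two-finger parallel gripper is mounted at the origin on the work surface. World frame = base frame: x ahead of the robot, y to its left, z up, the work surface at z = 0. Lengths are in m, angles in rad, forces in N, time in s.
With the tool pointing down it reaches from about 0.4 to 0.875 m from the base axis. Payload 6.5 kg.
Tool frame: the origin (TCP) lies on the centre line of the jaws, within the pads' length; the fingertips stand 17 mm ahead of it and the grasp point (between the pads) lies 2 mm behind it (arm.tip_reach is the distance from the TCP to the fingertips, in m); z points along the fingers, y is the direction in which the jaws open and shut (so a half turn about z gives the same grasp; the last joint's range is limited). The gripper opens to 85 mm and grips with 20 to 120 N. Pads are 22 mm wide; open, the fingers measure 114 mm over their backs; the gripper's body (76 mm by 85 mm) begins 54 mm behind the grasp point. The pads swing forward as they close: fully open they stand 13 mm farther back than shut.
Start: joints at [-1.403, 0.536, -0.004, 1.538, 0.003, 1.067, -0.071], TCP at [0.151, 0.632, 0.248] pointing down, gripper open.
Joint ranges: [-2.7, 2.7], [-0.37, 2.16], [-1.27, 1.26], [0.24, 2.4], [-1.31, 4.45], [0.19, 1.91], [-2.76, 2.76]. Speed limits (rad/s): [2.39, 2.39, 3.14, 3.14, 3.14, 3.14, 3.14].

### API

Orientations are given as [roll, pitch, yaw] about the fixed x, y, z axes, in that order (R = Rz(yaw) Ry(pitch) Rx(roll)).
In Python, from station import sensors, grab_frame, camera_model, job, arm gives the robot as it stands.
- The arm moves only by the tool servo_tool, never from a script. Its arguments are lists of equal length, an entry for each row: "delta_pos": the shift along the tool's x, y, z in m, a list of three; "turn": the turn, a rotation vector about the tool's x, y, z in rad, a list of three. In form: {"delta_pos": [[tx, ty, tz], ...], "turn": [[wx, wy, wz], ...]}. A call has 1 to 20 rows; each row shifts and turns the commanded pose from where the row before left it, along the tool's axes as they then stand; what a row does not reach is not made up. A row lasts 1/10 s, in which the tool goes at most 50 mm and 8.59 degrees, less where a joint would pass 70% of its speed; a pose out of reach is approached as far as the arm can. A call is refused whole if a number of a shift passes 0.05 or a number of a turn 0.15, either way. A call with a gripper value outside its range is refused whole. "hand" is the gripper command: -1 is shut, 1 is fully open, values between are in proportion, set as the call begins (left out, the last holds). The fingers move at their own pace and stop on an object; the grip force is fixed at half the most. Time passes only in rows, so rows that do not move let the fingers close. It gives the time, the measured TCP pose, the force and the opening at its end, in the units of the state.
- sensors.observe(): the state, without advancing time (a new reading comes with each control period).
- grab_frame(name): name is "side" or "top" or "wrist"; returns (picture, depth): 420x560x3 uint8, red, green, blue; 420x560 float32, m along the optical axis (not along the pixel's ray), 0 where there is no reading.
- camera_model(name): a dict with "intrinsics" (3x3 intrinsics, pixels), "k1" (the pictures are not rectified: a ray, as slopes to the right and down, at radius r is drawn at 1 + k1 r^2 times it, then the intrinsics apply), "pose" (4x4, takes a point from camera to world coordinates). Camera axes: x right, y up, looking along -z (the intrinsics and any distortion apply to the point x, -y, -z); pixel columns grow to the right and rows downward; lengths in m; the calibration is good to about 2 mm. A picture is of the moment at which its call begins: read the wrist's pose just before it. camera_model takes no time and is no camera call; for the wrist camera it gives the pose at the moment of the call.
- job.finish_job(): hands the job in, once; it reports no verdict.
The state is a dict: "time": time; "joints": joint angles; "qvel": joint speeds; "joint_efforts": joint torques, N m; "position": TCP position; "tcp_rot": TCP orientation; "contact_force": force on the tool from outside, world axes, zero at the start; "moment": the same for the moment, N m; "opening": finger opening in m.
Only numpy, scipy, OpenCV 4.12 (cv2) and the standard library are available. Lean on these libraries where they do the work, as an engineer would, in place of code of your own. Each camera call takes 0.05 s, during which the arm holds its last target.

## Working session

There is one attempt and no reset: what is moved stays moved. The work goes in short steps, Python scripts to look and compute and a tool call to move; the robot and the scene stay as the last step left them, time stands still between calls to the robot, and variables do not carry over. Pictures are saved under pics/ and viewed, and the job is handed in when it is done.

Besides the shell and the picture viewer there is one more tool, called after ">>>" by a JSON object that holds its "fn" and its "kwargs". servo_tool: Moves the arm, as the interface text tells. Its arguments: {"type":"object","properties":{"delta_pos":{"type":"array"},"turn":{"type":"array"},"hand":{"type":"number"}},"required":["delta_pos","turn"]}

```bash
mkdir -p pics; ls
cat > h.py <<'E'
import numpy as np,cv2
from station import sensors, grab_frame, camera_model, job, arm
def save(n,im): cv2.imwrite('pics/'+n,im[:,:,::-1])
def ray(cm,u,v):
    K=cm['intrinsics'];k=cm['k1'];T=np.array(cm['pose'])
    d=np.array([(u-K[0][2])/K[0][0],(v-K[1][2])/K[1][1]]);s=d.copy()
    for _ in range(30): s=d/(1+k*(s@s))
    return T[:3,3],T[:3,:3]@np.array([s[0],-s[1],-1.0])
def onz(cm,u,v,z):
    o,d=ray(cm,u,v);return o+d*(z-o[2])/d[2]
def atdepth(cm,u,v,D):
    o,d=ray(cm,u,v);return o+d*D
def proj(cm,p):
    T=np.array(cm['pose']);c=T[:3,:3].T@(np.array(p)-T[:3,3]);s=np.array([c[0],-c[1]])/-c[2]
    s=s*(1+cm['k1']*(s@s));K=np.array(cm['intrinsics']);return K[0,0]*s[0]+K[0,2],K[1,1]*s[1]+K[1,2]
E
python3 - <<'E'
from h import *
import pickle
D={}
for n in ['top','side']:
    im,d=grab_frame(n);save(n+'0.png',im);cm=camera_model(n);D[n]=(im,d,cm)
    print(n,np.round(cm['pose'],3).tolist(),cm['k1'],np.round(cm['intrinsics'],1).tolist())
pickle.dump(D,open('d0.pkl','wb'))
print(sensors.observe(),arm.tip_reach)
E
```

```text
pics
top [[-0.195, 0.96, -0.2, 0.376], [-0.981, -0.191, 0.042, 0.019], [0.002, 0.204, 0.979, 0.858], [0.0, 0.0, 0.0, 1.0]] 0.023947533424750537 [[454.7, 0.0, 275.6], [0.0, 454.7, 212.8], [0.0, 0.0, 1.0]]
side [[-0.669, 0.519, -0.532, 0.171], [-0.743, -0.454, 0.491, 0.359], [0.014, 0.724, 0.69, 0.559], [0.0, 0.0, 0.0, 1.0]] 0.02417788798875027 [[393.7, 0.0, 273.1], [0.0, 393.7, 213.6], [0.0, 0.0, 1.0]]
{'time': 0.1, 'joints': array([-1.40318152,  0.53713288, -0.00444737,  1.53876571,  0.00254296,
        1.06732915, -0.07121534]), 'qvel': array([-1.66469351e-04, -1.25102893e-03, -1.01981603e-03, -4.10239947e-03,
        6.78672537e-05,  2.34690358e-04,  2.40267025e-04]), 'joint_efforts': array([ 2.47943441e-03, -5.84569931e+01,  1.05186079e+00, -2.59772962e+01,
        1.26485853e-02,  4.56774476e-03, -2.79854497e-06]), 'position': array([0.15046222, 0.6317763 , 0.24747643]), 'tcp_rot': array([-3.13996392e+00,  6.58790164e-05,  2.90781422e+00]), 'contact_force': array([ 0.46145826,  0.48201778, -0.77116906]), 'moment': array([-0.0371151 , -0.02861582, -0.02224895]), 'opening': 0.08520911271783257} 0.017
```

View pics/top0.png

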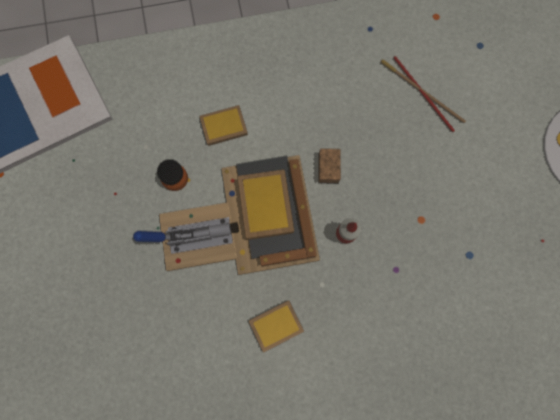

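View pics/side0.png

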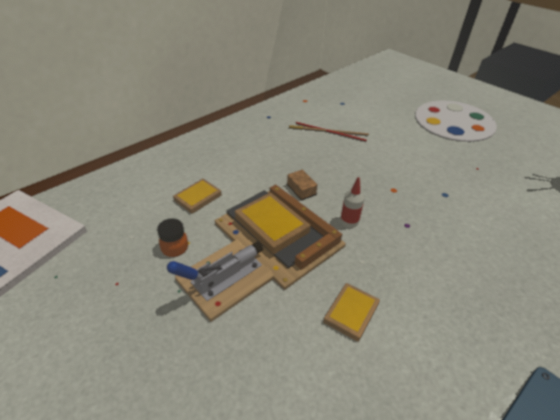

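The top view shows three yellow-panelled plaques: one in the jig at (266,203), and two smaller ones at (223,125) and (276,326). The largest is the one in the jig. The clamp handle is at (150,237), the jar at (172,175), the sanding block at (330,165) and the bottle at (347,232). I'll take close crops next.

Run:
```python
from h import *
import pickle
D=pickle.load(open('d0.pkl','rb'))
im=D['top'][0][140:290,120:330];save('topc.png',cv2.resize(im,None,fx=3.8,fy=3.8,interpolation=cv2.INTER_CUBIC))
im=D['side'][0][160:330,150:380];save('sidec.png',cv2.resize(im,None,fx=3.4,fy=3.4,interpolation=cv2.INTER_CUBIC))
```

```text
(no output)
```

View pics/topc.png

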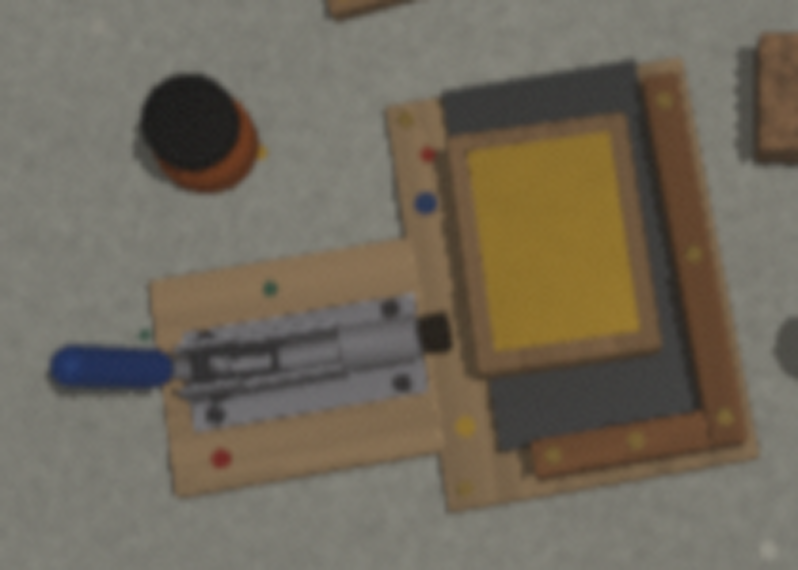

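View pics/sidec.png

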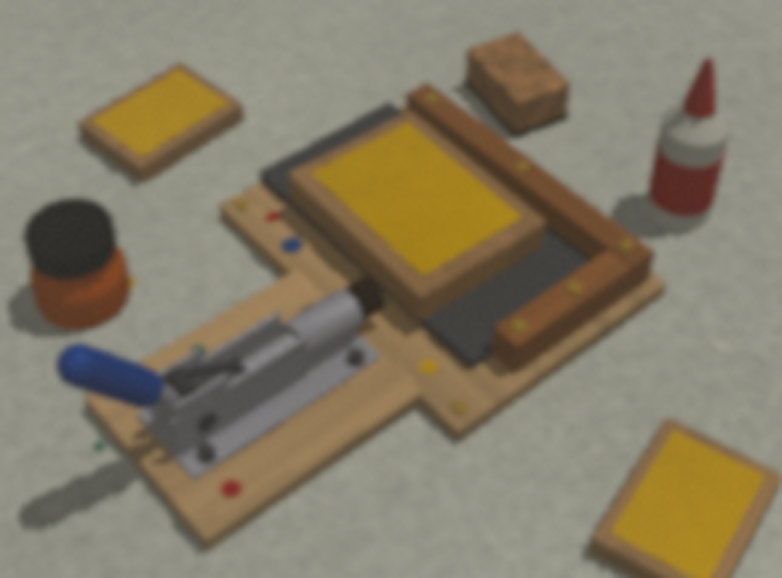

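```bash
cat > fit.py <<'E'
from h import *
import pickle
from scipy.optimize import least_squares
D=pickle.load(open('d0.pkl','rb'))
ct=D['top'][2];cs=D['side'][2]
T=lambda a:(a[0]/3.8+120,a[1]/3.8+140); S=lambda a:(a[0]/3.4+150,a[1]/3.4+160)
J=[('t',(645,78),(100,-70,36)),('t',(745,440),(-88,-88,36)),('t',(537,478),(-88,15.5,36)),('t',(533,445),(-70,15.5,36)),('t',(697,412),(-70,-70,36)),
('t',(443,95),(115,30,20)),('t',(635,62),(115,-70,20)),('t',(498,450),(-71,30,20)),
('s',(497,332),(-70,15.5,36)),('s',(262,178),(115,30,20)),('s',(470,365),(-71,30,20)),('s',(390,105),(115,-70,20))]
P=[('t',(447,138),(60,45,42)),('t',(625,113),(60,-45,42)),('t',(660,345),(-60,-45,42)),('t',(487,375),(-60,45,42)),
('s',(290,177),(60,45,42)),('s',(408,107),(60,-45,42)),('s',(548,222),(-60,-45,42)),('s',(425,292),(-60,45,42))]
def fit(L,x0,useh=False):
    def r(p):
        o=[]
        for c,a,q in L:
            cm,uv=(ct,T(a)) if c=='t' else (cs,S(a))
            C,s_=np.cos(p[2]),np.sin(p[2]);q=np.array(q)/1e3
            w=[p[0]+C*q[0]-s_*q[1],p[1]+s_*q[0]+C*q[1],q[2]+p[3]]
            o+=list(np.array(proj(cm,w))-uv)
        return np.array(o)
    s=least_squares(r,x0,loss='soft_l1');print(np.round(s.x,4));print(np.round(r(s.x).reshape(-1,2),1).tolist());return s.x
j=fit(J,[.5,.05,0.2,0]);p=fit(P,[.5,.05,.2,0])
d=p[:2]-j[:2];C,s=np.cos(j[2]),np.sin(j[2])
print('plaque in jig',C*d[0]+s*d[1],-s*d[0]+C*d[1],p[2]-j[2])
E
python3 fit.py
python3 - <<'E'
from h import *
import pickle
D=pickle.load(open('d0.pkl','rb'))
for n,uv in [('top',(266,203)),('top',(150,237)),('top',(290,225)),('top',(140,237)),('top',(172,172)),('top',(330,165)),('top',(347,232)),('side',(180,269)),('side',(272,218))]:
    im,d,cm=D[n];print(n,uv,np.round(atdepth(cm,*uv,d[int(uv[1]),int(uv[0])]),4))
E
```

```text
[ 0.5408  0.0111 -0.0253 -0.006 ]
[[-0.7, 0.3], [0.8, 0.5], [-0.4, 0.2], [-1.0, -0.9], [1.9, -0.1], [-0.0, -0.5], [0.3, -0.2], [0.9, 0.6], [-1.4, -0.1], [-0.5, -0.5], [0.4, 0.5], [0.1, 0.4]]
[ 0.5643 -0.0028 -0.0321 -0.0039]
[[-0.3, -0.1], [0.3, -1.0], [2.1, 0.1], [-1.1, 0.2], [-0.7, -0.5], [0.4, 0.8], [0.5, -0.6], [-0.1, 1.9]]
plaque in jig 0.023803637880392886 -0.013277239095808116 -0.006824103492551057
top (266, 203) [ 0.5638 -0.0024  0.0424]
top (150, 237) [0.5322 0.203  0.0937]
top (290, 225) [ 0.5151 -0.0375  0.0409]
top (140, 237) [0.5325 0.2157 0.1081]
top (172, 172) [0.6511 0.1556 0.0568]
top (330, 165) [ 0.6157 -0.1362  0.0299]
top (347, 232) [ 0.4779 -0.1302  0.0742]
side (180, 269) [0.5277 0.2136 0.0995]
side (272, 218) [0.5608 0.0017 0.0436]
```

>>> {"fn": "servo_tool", "kwargs": {"delta_pos": [[-0.03,-0.026,0],[-0.03,-0.026,0],[-0.03,-0.026,0],[-0.03,-0.026,0],[-0.03,-0.026,0],[-0.03,-0.026,0],[-0.03,-0.026,0],[-0.03,-0.026,0],[-0.03,-0.026,0],[-0.03,-0.026,0],[-0.03,-0.026,0],[-0.03,-0.026,0],[-0.03,-0.026,0],[-0.03,-0.026,0],[-0.03,-0.026,0],[-0.03,-0.026,0],[-0.03,-0.026,0],[-0.03,-0.026,0],[-0.03,-0.026,0]], "turn": [[0,0,0],[0,0,0],[0,0,0],[0,0,0],[0,0,0],[0,0,0],[0,0,0],[0,0,0],[0,0,0],[0,0,0],[0,0,0],[0,0,0],[0,0,0],[0,0,0],[0,0,0],[0,0,0],[0,0,0],[0,0,-0.1],[0,0,-0.1]], "hand": -0.3}}

```text
time: 2.0
position: [0.594, 0.0205, 0.2479]
tcp_rot: [-3.141, -0.001, 3.112]
contact_force: [0.3, -0.1, 0.8]
opening: 0.03
```

Run:
```python
from h import *
import pickle
cm=camera_model('wrist');im,d=grab_frame('wrist');save('w1.png',im);pickle.dump((im,d,cm),open('w1.pkl','wb'))
print(np.round(cm['pose'],3).tolist(),sensors.observe()['position'],sensors.observe()['joints'])
```

```text
[[0.03, -0.95, -0.31, 0.515], [1.0, 0.028, 0.01, 0.024], [-0.001, -0.31, 0.951, 0.373], [0.0, 0.0, 0.0, 1.0]] [0.59781961 0.01341419 0.2483297 ] [-0.27300648  0.45054742  0.23282709  1.69627698 -0.11331009  1.00533418
  1.53744907]
```

View pics/w1.png

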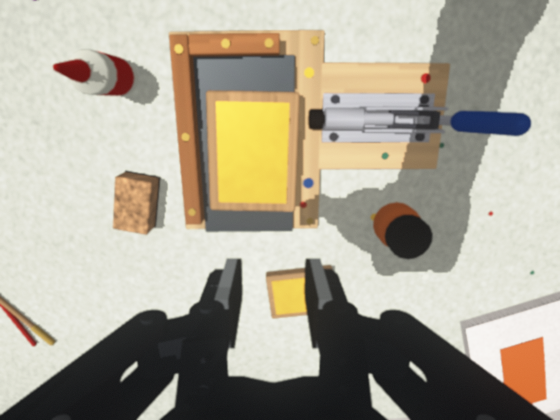

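The wrist view shows the plaque at (253,152), with the end stop above it at (225,43), the fence on the left at (185,130), and the handle at (490,122). The fingertips are at (230,262) and (317,262).

Run:
```python
from h import *
import pickle
im,d,cm=pickle.load(open('w1.pkl','rb'))
save('w1c.png',cv2.resize(im[20:240,160:340],None,fx=2.7,fy=2.7,interpolation=cv2.INTER_CUBIC))
save('w1d.png',cv2.resize(im[50:180,300:540],None,fx=3.3,fy=3.3,interpolation=cv2.INTER_CUBIC))
```

```text
(no output)
```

View pics/w1c.png

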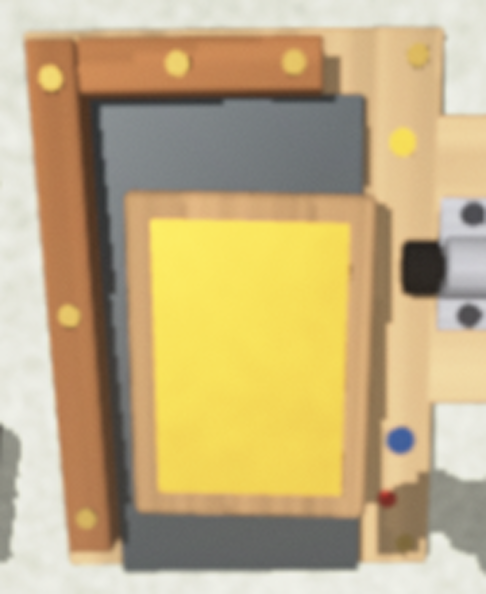

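View pics/w1d.png

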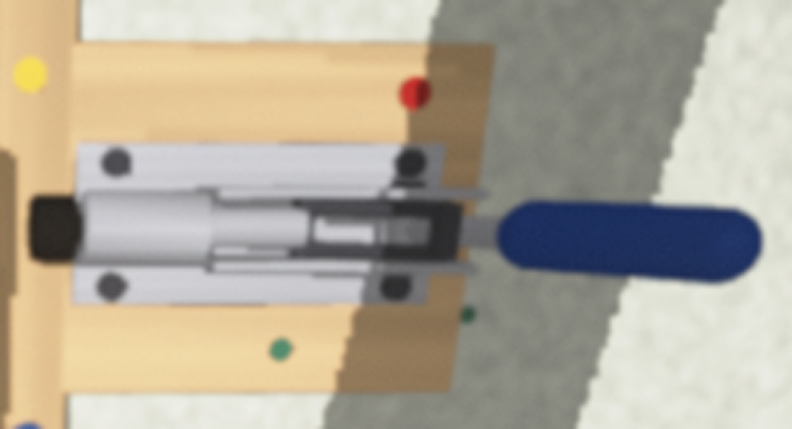

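```bash
cat > fit2.py <<'E'
from h import *
import pickle,sys
from scipy.optimize import least_squares
_,_,cw=pickle.load(open('w1.pkl','rb'))
W=lambda a:(a[0]/2.7+160,a[1]/2.7+20)
J=[((24,36),(-88,-88,36)),((322,38),(-88,15.5,36)),((323,90),(-70,15.5,36)),((82,93),(-70,-70,36)),((112,550),(100,-70,36)),((70,552),(100,-88,36)),((364,96),(-71,30,20)),((358,568),(115,30,20)),((123,570),(115,-70,20))]
P=[((124,193),(-60,-45,42)),((375,197),(-60,45,42)),((362,517),(60,45,42)),((136,512),(60,-45,42))]
def fit(L,x0):
    def r(p):
        o=[]
        for a,q in L:
            C,s_=np.cos(p[2]),np.sin(p[2]);q=np.array(q)/1e3
            w=[p[0]+C*q[0]-s_*q[1],p[1]+s_*q[0]+C*q[1],q[2]+p[3]]
            o+=list(np.array(proj(cw,w))-W(a))
        return np.array(o)
    s=least_squares(r,x0,loss='soft_l1');print(np.round(s.x,4));print(np.round(r(s.x).reshape(-1,2),1).tolist());return s.x
j=fit(J,[.5,.05,0,0]);p=fit(P,[.5,.05,0,0])
d=p[:2]-j[:2];C,s=np.cos(j[2]),np.sin(j[2])
print('plaque in jig',C*d[0]+s*d[1],-s*d[0]+C*d[1],p[2]-j[2])
E
python3 fit2.py
python3 - <<'E'
from h import *
import pickle
im,d,cm=pickle.load(open('w1.pkl','rb'))
for u,v in [(253,152),(490,122),(520,123),(470,121),(225,43),(225,75),(212,75)]: print(u,v,np.round(atdepth(cm,u,v,d[v,u]),4))
E
```

```text
[ 0.542   0.0149 -0.0244 -0.0033]
[[0.1, 1.2], [0.9, -1.1], [0.5, 0.5], [-0.8, 0.4], [0.3, 0.0], [-0.5, -0.7], [-0.3, -0.7], [-0.2, 0.3], [-0.0, -0.1]]
[ 0.566   0.0015 -0.0497 -0.0073]
[[-0.2, -0.0], [0.1, 0.2], [0.2, -0.3], [-0.1, 0.0]]
plaque in jig 0.024374529740376898 -0.012801980656387173 -0.025285802794481785
253 152 [0.5624 0.0029 0.0435]
490 122 [0.5353 0.2046 0.0924]
520 123 [0.5352 0.2187 0.109 ]
470 121 [0.5352 0.1952 0.0787]
225 43 [ 0.4618 -0.0188  0.0362]
225 75 [ 0.4885 -0.0228  0.02  ]
212 75 [ 0.4879 -0.0361  0.0183]
```

>>> {"fn": "servo_tool", "kwargs": {"delta_pos": [[-0.03,-0.008,0.02],[-0.028,-0.008,0.03],[0,0,0.04],[0,0,0.03],[0,0,0.02],[0,0,0.01],[0,0,0],[0,0,0]], "turn": [[0,0,0],[0,0,0],[0,0,0],[0,0,0],[0,0,0],[0,0,0],[0,0,0],[0,0,0]]}}

```text
time: 2.85
position: [0.6518, 0.0043, 0.0992]
tcp_rot: [3.142, 0.001, 3.108]
contact_force: [-0.5, -0.6, 0.3]
opening: 0.0302
```

Run:
```python
from h import *
im,d=grab_frame('side');save('s1.png',cv2.resize(im[110:330,180:400],None,fx=2.7,fy=2.7,interpolation=cv2.INTER_CUBIC))
s=sensors.observe();print(s['position'],s['tcp_rot'],arm.tip_reach,s['contact_force'])
```

```text
[0.65214291 0.00424619 0.09972531] [3.14146711e+00 2.24623317e-03 3.10774810e+00] 0.017 [ 0.01829137 -0.11544905  0.22831067]
```

View pics/s1.png

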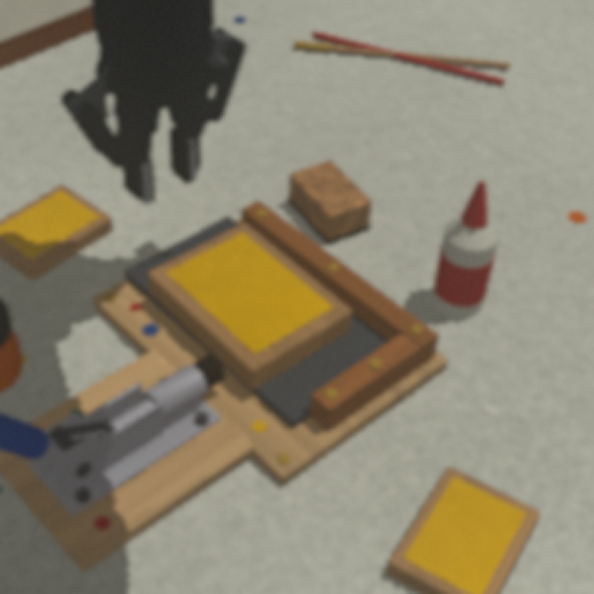

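The side view shows the two fingertips at about (145,195) and (187,178), beyond the plaque's far edge and clear of the sanding block. I'll go down to the bed now.

>>> {"fn": "servo_tool", "kwargs": {"delta_pos": [[-0.005,-0.008,0],[0,0,0.02],[0,0,0.02],[0,0,0.01],[0,0,0.006],[0,0,0],[0,0,0]], "turn": [[0,0,-0.009],[0,0,0],[0,0,0],[0,0,0],[0,0,0],[0,0,0],[0,0,0]]}}

```text
time: 3.6
position: [0.6566, -0.0041, 0.0431]
tcp_rot: [-3.142, 0.001, 3.117]
contact_force: [-0.4, -0.4, 0.7]
opening: 0.0298
```

Run:
```python
from h import *
im,d=grab_frame('side');save('s2.png',cv2.resize(im[110:330,180:400],None,fx=2.7,fy=2.7,interpolation=cv2.INTER_CUBIC))
s=sensors.observe();print(s['position'],s['tcp_rot'],arm.tip_reach,s['contact_force'])
```

```text
[ 0.65672149 -0.00401041  0.04328328] [3.14153134e+00 1.65340162e-03 3.11686123e+00] 0.017 [ 0.06666846 -0.26744005 -0.15572186]
```

View pics/s2.png

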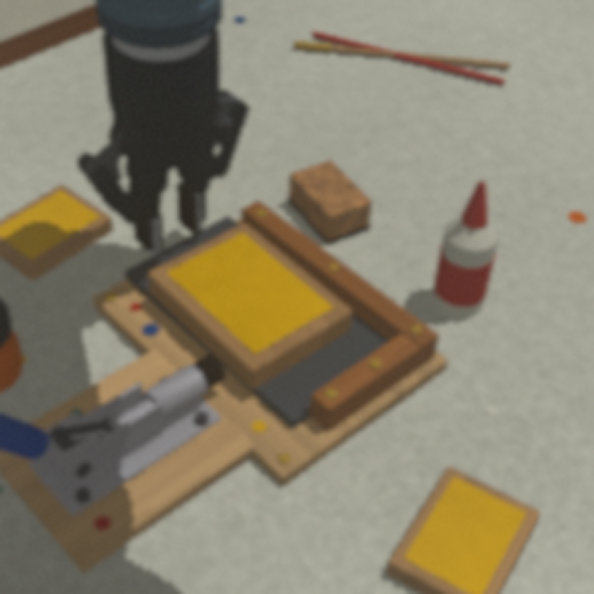

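The fingertips stand low behind the plaque's far face with nothing touched. Next I'll push toward the robot.

>>> {"fn": "servo_tool", "kwargs": {"delta_pos": [[0.005,0,0],[0.005,0,0],[0.005,0,0],[0.005,0,0],[0.004,0,0],[0.004,0,0],[0.004,0,0],[0.004,0,0],[0.003,0,0],[0.003,0,0],[0.002,0,0],[0.002,0,0],[0,0,0]], "turn": [[0,0,0],[0,0,0],[0,0,0],[0,0,0],[0,0,0],[0,0,0],[0,0,0],[0,0,0],[0,0,0],[0,0,0],[0,0,0],[0,0,0],[0,0,0]]}}

```text
time: 4.95
position: [0.6096, -0.0028, 0.0423]
tcp_rot: [-3.142, -0.0, 3.117]
contact_force: [0.1, -0.1, -0.3]
opening: 0.0301
```

Run:
```python
from h import *
im,d=grab_frame('side');save('s3.png',cv2.resize(im[110:330,180:400],None,fx=2.7,fy=2.7,interpolation=cv2.INTER_CUBIC))
s=sensors.observe();print(s['position'],s['tcp_rot'],arm.tip_reach,s['contact_force'])
```

```text
[ 0.60955956 -0.00280908  0.04219325] [-3.14153089e+00 -6.51620992e-04  3.11685491e+00] 0.017 [ 0.68844514 -0.0074159   0.39548101]
```

View pics/s3.png

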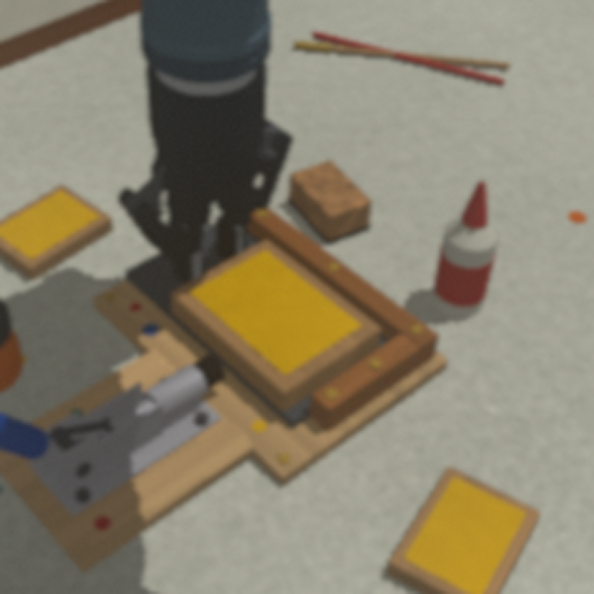

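The plaque is sliding and stays nearly square, with a small gap left to the stop. I'll creep in, watching the force.

>>> {"fn": "servo_tool", "kwargs": {"delta_pos": [[0.002,0,0],[0.002,0,0],[0.001,0,0],[0.001,0,0],[0.001,0,0],[0,0,0]], "turn": [[0,0,0],[0,0,0],[0,0,0],[0,0,0],[0,0,0],[0,0,0]]}}

```text
time: 5.6
position: [0.6026, -0.0026, 0.0422]
tcp_rot: [3.142, -0.0, 3.117]
contact_force: [-0.4, 0.5, -0.8]
opening: 0.0299
```

>>> {"fn": "servo_tool", "kwargs": {"delta_pos": [[0.001,0,0],[0.001,0,0],[0.001,0,0]], "turn": [[0,0,0],[0,0,0],[0,0,0]]}}

```text
time: 5.9
position: [0.602, -0.0025, 0.043]
tcp_rot: [3.142, 0.004, 3.117]
contact_force: [6.4, -0.2, -1.7]
opening: 0.0296
```

>>> {"fn": "servo_tool", "kwargs": {"delta_pos": [[0.001,0,0],[0.001,0,0],[0,0,0],[0,0,0]], "turn": [[0,0,0],[0,0,0],[0,0,0],[0,0,0]]}}

```text
time: 6.3
position: [0.6019, -0.0025, 0.0437]
tcp_rot: [3.141, 0.008, 3.117]
contact_force: [8.6, 0.5, 0.8]
opening: 0.0299
```

Run:
```python
from h import *
for n in ['side','top']:
    im,d=grab_frame(n);r=(slice(180,310),slice(220,360)) if n=='side' else (slice(140,290),slice(200,340))
    save(n+'4.png',cv2.resize(im[r],None,fx=4,fy=4,interpolation=cv2.INTER_CUBIC))
s=sensors.observe();print(s['position'],s['tcp_rot'],s['contact_force'])
```

```text
[ 0.60190498 -0.00247437  0.04373955] [3.14149835 0.00823685 3.11694114] [ 8.01235073  0.22877133 -1.51087791]
```

View pics/side4.png

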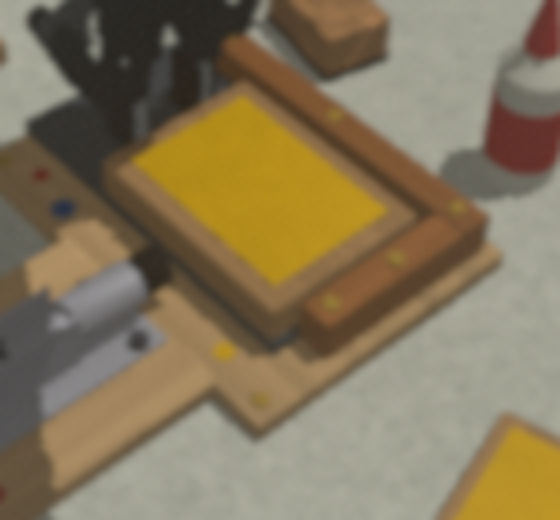

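View pics/top4.png

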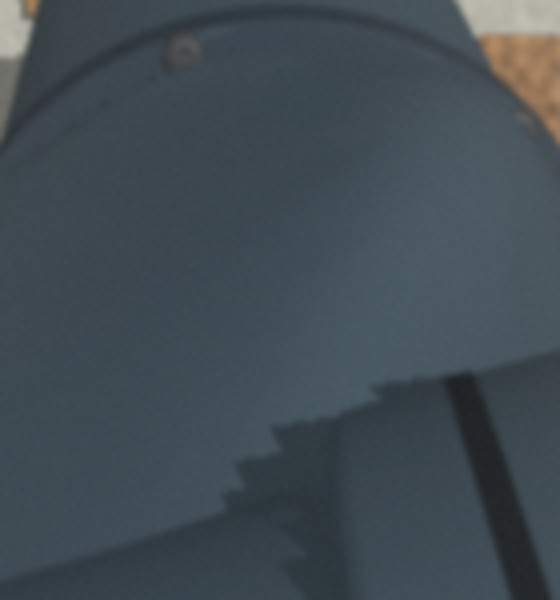

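The plaque is against the stop: the push force rose to about 8 N with no more motion. The top view is blocked by the arm. I'll back off, lift, shut the fingers and look down with the wrist camera.

>>> {"fn": "servo_tool", "kwargs": {"delta_pos": [[-0.006,0,0],[-0.014,0,0],[0,0,-0.03],[0,0,-0.04],[0,0,-0.04],[0,0,-0.04],[0,0,-0.04],[0,0,0],[0,0,0]], "turn": [[0,0,0],[0,0,0],[0,0,0],[0,0,0],[0,0,0],[0,0,0],[0,0,0],[0,0,0],[0,0,0]]}}

```text
time: 7.3
position: [0.6177, -0.003, 0.2328]
tcp_rot: [3.141, 0.0, 3.117]
contact_force: [0.4, -0.1, 0.2]
opening: 0.0299
```

Run:
```python
from h import *
import pickle
cm=camera_model('wrist');im,d=grab_frame('wrist');pickle.dump((im,d,cm),open('w1.pkl','wb'))
save('w5c.png',cv2.resize(im[20:240,160:340],None,fx=2.7,fy=2.7,interpolation=cv2.INTER_CUBIC))
s=sensors.observe();print(s['position'],s['tcp_rot'],s['contact_force'])
```

```text
[ 0.61687294 -0.00291878  0.23139866] [-3.14157397e+00 -2.33940388e-03  3.11687860e+00] [-0.15974403  0.4295715  -0.25611945]
```

View pics/w5c.png

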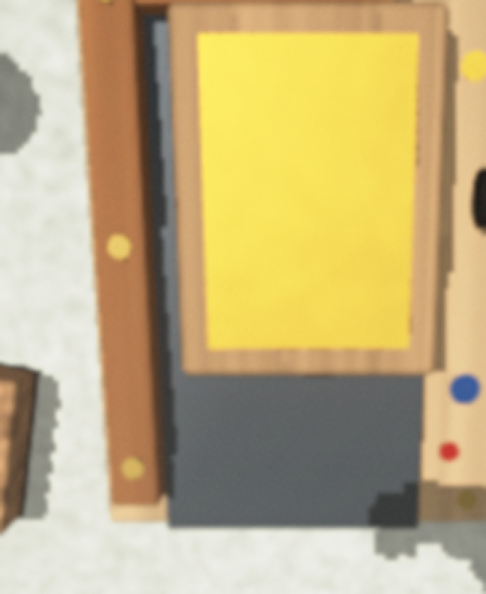

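The plaque lies flat against the end stop, with its top edge at rows 5–10 of the crop. The fence gap at columns 140–175 is left for the clamp to close. Next I'll go behind the handle with the fingers shut.

>>> {"fn": "servo_tool", "kwargs": {"delta_pos": [[0.009,0.028,0],[0.009,0.028,0],[0.009,0.028,0],[0.009,0.028,0],[0.009,0.028,0],[0.009,0.028,0],[0.009,0.028,0],[0.008,0.028,0],[0.008,0.026,0],[0.008,0.026,0.01],[0,0,0.02],[0,0,0.02],[0,0,0],[0,0,0]], "turn": [[0,0,0],[0,0,0],[0,0,0],[0,0,0],[0,0,0],[0,0,0],[0,0,0],[0,0,0],[0,0,0],[0,0,0],[0,0,0],[0,0,0],[0,0,0],[0,0,0]], "hand": -1}}

```text
time: 8.75
position: [0.537, 0.2744, 0.1812]
tcp_rot: [-3.14, -0.003, 3.117]
contact_force: [-0.2, -1.0, 0.9]
opening: -0.0
```

Run:
```python
from h import *
import pickle
cm=camera_model('wrist');im,d=grab_frame('wrist');save('w6.png',im)
for u,v in []: pass
s=sensors.observe();print(s['position'],s['tcp_rot'],s['contact_force'],s['opening'])
p=s['position'];
for q in [(0,0,-.017),(0,0,-.017-.09)]: print(proj(cm,p+np.array(q)))
im,d=grab_frame('side');save('s6.png',im)
```

```text
[0.53773267 0.2747022  0.18214945] [-3.14090109e+00 -7.62484716e-04  3.11637258e+00] [ 0.9568542  -0.36958187  0.75912496] -0.00037083651539459873
(np.float64(270.98835548893857), np.float64(276.5900580857118))
(np.float64(271.9960199634723), np.float64(215.29227851597813))
```

View pics/w6.png

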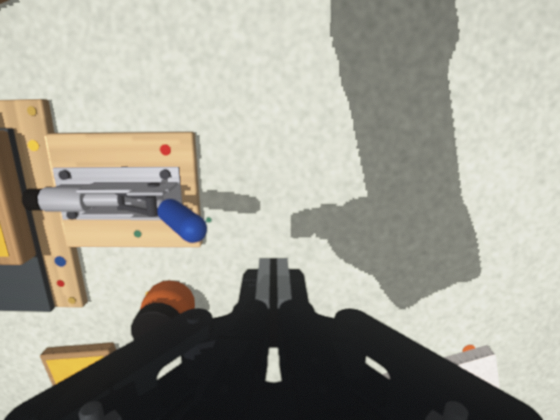

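View pics/s6.png

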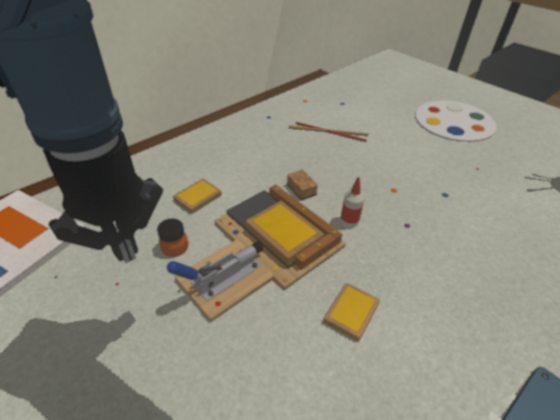

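The shut fingertips at (272,262) sit behind the handle, whose end is at (193,230), and are in line with its swing plane. They're clear of the jar. I'll go down and swing the handle up to about vertical.

>>> {"fn": "servo_tool", "kwargs": {"delta_pos": [[0,0,0.03],[0,0,0.03],[0,0,0.02],[0,-0.01,0],[0,-0.01,0],[0,-0.006,0],[0,-0.006,-0.003],[0,-0.006,-0.003],[0,-0.006,-0.003],[0,-0.006,-0.003],[0,-0.006,-0.003],[0,-0.006,-0.003],[0,-0.006,-0.003],[0,0,0]], "turn": [[0,0,0],[0,0,0],[0,0,0],[0,0,0],[0,0,0],[0,0,0],[0,0,0],[0,0,0],[0,0,0],[0,0,0],[0,0,0],[0,0,0],[0,0,0],[0,0,0]]}}

```text
time: 10.25
position: [0.5363, 0.2056, 0.1236]
tcp_rot: [-3.141, 0.0, 3.115]
contact_force: [0.1, 0.2, 0.3]
opening: 0.0003
```

Run:
```python
from h import *
im,d=grab_frame('side');save('s7.png',cv2.resize(im[130:330,120:370],None,fx=3,fy=3,interpolation=cv2.INTER_CUBIC))
s=sensors.observe();print(s['position'],s['tcp_rot'],s['contact_force'],s['opening'])
```

```text
[0.53617328 0.20633449 0.12338744] [-3.14121277e+00  2.06320262e-05  3.11584156e+00] [ 0.58835452 -0.35122177 -0.86585174] 0.00021536088679220884
```

View pics/s7.png

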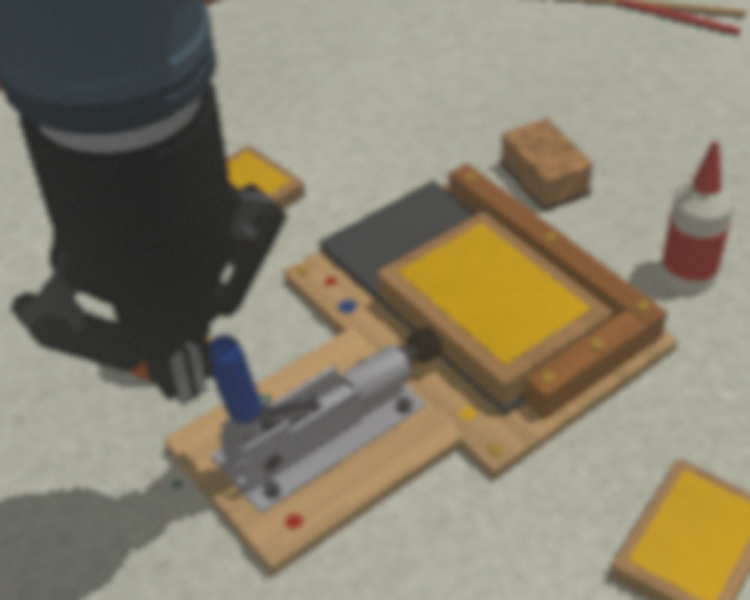

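The handle is now nearly upright, with the fingertips at (185,375) behind it. I'll carry on over the top.

>>> {"fn": "servo_tool", "kwargs": {"delta_pos": [[0,-0.005,-0.002],[0,-0.005,-0.002],[0,-0.005,0],[0,-0.005,0],[0,-0.005,0],[0,-0.005,0],[0,-0.005,0],[0,0,0],[0,0,0]], "turn": [[0,0,0],[0,0,0],[0,0,0],[0,0,0],[0,0,0],[0,0,0],[0,0,0],[0,0,0],[0,0,0]]}}

```text
time: 11.2
position: [0.5352, 0.172, 0.1273]
tcp_rot: [-3.142, -0.0, 3.117]
contact_force: [-0.3, 0.1, 0.1]
opening: -0.0003
```

Run:
```python
from h import *
im,d=grab_frame('side');save('s8.png',cv2.resize(im[130:330,120:370],None,fx=3,fy=3,interpolation=cv2.INTER_CUBIC))
s=sensors.observe();print(s['position'],s['tcp_rot'],s['contact_force'],s['opening'])
```

```text
[0.53517969 0.17229749 0.12727681] [ 3.14145070e+00 -6.87982992e-05  3.11699472e+00] [-0.68231905  0.20932817  0.33246936] 4.051025274720344e-06
```

View pics/s8.png

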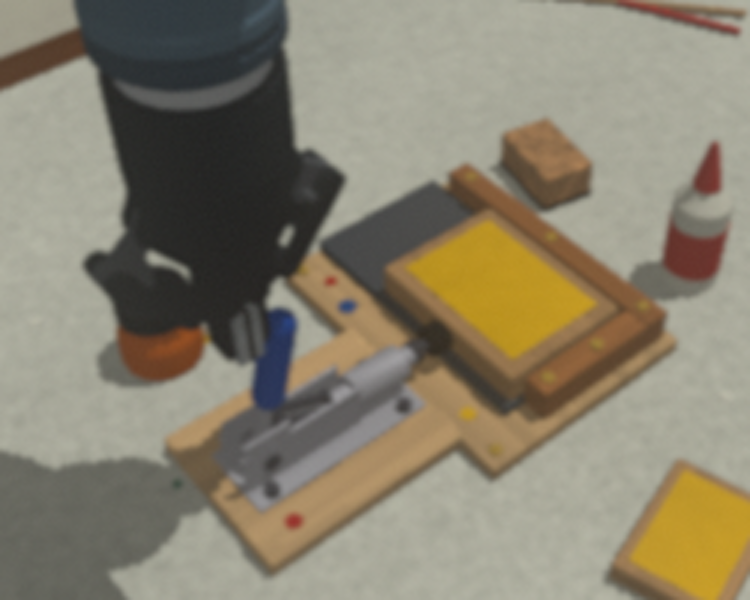

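The handle is past vertical and the rubber tip has reached the plaque and started moving it toward the fence. I'll continue slowly.

>>> {"fn": "servo_tool", "kwargs": {"delta_pos": [[0,-0.004,0],[0,-0.004,0.001],[0,-0.004,0.001],[0,-0.004,0.002],[0,-0.004,0.002],[0,-0.004,0.002],[0,-0.004,0.003],[0,0,0],[0,0,0]], "turn": [[0,0,0],[0,0,0],[0,0,0],[0,0,0],[0,0,0],[0,0,0],[0,0,0],[0,0,0],[0,0,0]]}}

```text
time: 12.15
position: [0.5345, 0.1441, 0.1162]
tcp_rot: [3.142, -0.0, 3.117]
contact_force: [-0.3, 0.2, 0.1]
opening: -0.0001
```

Run:
```python
from h import *
im,d=grab_frame('side');save('s9.png',cv2.resize(im[130:330,120:370],None,fx=3,fy=3,interpolation=cv2.INTER_CUBIC))
s=sensors.observe();print(s['position'],s['tcp_rot'],s['contact_force'],s['opening'])
```

```text
[0.53454254 0.14430084 0.1163084 ] [ 3.14147164e+00 -8.06618031e-06  3.11700555e+00] [0.32538247 0.63781907 0.60709768] 0.0004465687623362434
```

View pics/s9.png

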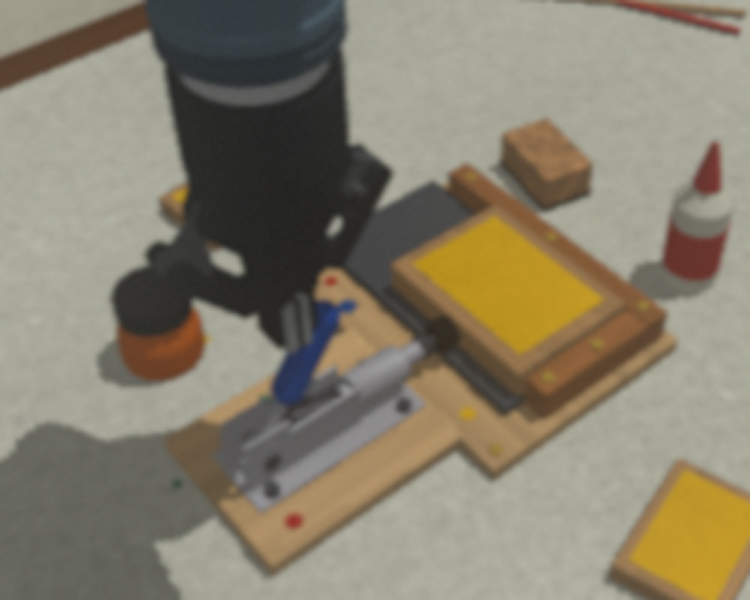

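The handle leans about 35° toward the fence and the plaque is almost at it. I'll keep pushing along the arc.

>>> {"fn": "servo_tool", "kwargs": {"delta_pos": [[0,-0.004,0.003],[0,-0.004,0.003],[0,-0.004,0.003],[0,-0.003,0.003],[0,-0.003,0.003],[0,-0.003,0.003],[0,0,0]], "turn": [[0,0,0],[0,0,0],[0,0,0],[0,0,0],[0,0,0],[0,0,0],[0,0,0]]}}

```text
time: 12.9
position: [0.534, 0.1223, 0.0978]
tcp_rot: [-3.141, -0.0, 3.116]
contact_force: [0.6, -0.8, 1.3]
opening: -0.0
```

Run:
```python
from h import *
im,d=grab_frame('side');save('s10.png',cv2.resize(im[130:330,120:370],None,fx=3,fy=3,interpolation=cv2.INTER_CUBIC))
s=sensors.observe();print(s['position'],s['tcp_rot'],s['contact_force'],s['opening'])
```

```text
[0.53392461 0.12266206 0.09799934] [-3.14117949e+00 -3.60444763e-04  3.11634747e+00] [ 0.84089555 -0.15392628  2.86529201] -8.597846879832432e-05
```

View pics/s10.png

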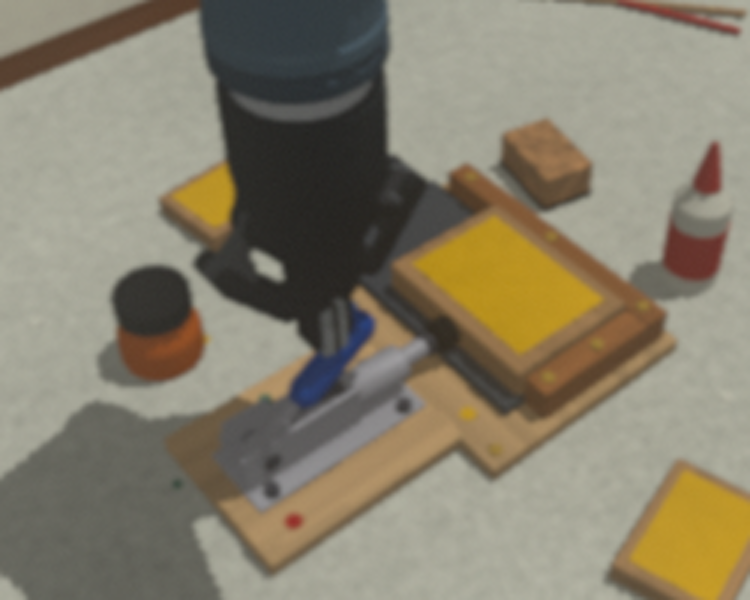

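The resistance is building, at about 2.9 N. Next comes the push through dead centre to the stop.

>>> {"fn": "servo_tool", "kwargs": {"delta_pos": [[0,-0.002,0.003],[0,-0.002,0.003],[0,-0.002,0.003],[0,-0.002,0.003],[0,-0.001,0.003],[0,-0.001,0.003],[0,0,0.002],[0,0,0],[0,0,0]], "turn": [[0,0,0],[0,0,0],[0,0,0],[0,0,0],[0,0,0],[0,0,0],[0,0,0],[0,0,0],[0,0,0]]}}

```text
time: 13.85
position: [0.5338, 0.1133, 0.0783]
tcp_rot: [3.142, -0.0, 3.117]
contact_force: [-0.4, -0.1, -0.8]
opening: -0.0001
```

Run:
```python
from h import *
im,d=grab_frame('side');save('s11.png',cv2.resize(im[130:330,120:370],None,fx=3,fy=3,interpolation=cv2.INTER_CUBIC))
s=sensors.observe();print(s['position'],s['tcp_rot'],s['contact_force'],s['opening'])
```

```text
[0.53387873 0.11326554 0.07838783] [3.14145704e+00 2.18429461e-04 3.11695340e+00] [ 0.44760479 -0.15623587  0.03058338] 0.0002704515509945452
```

View pics/s11.png

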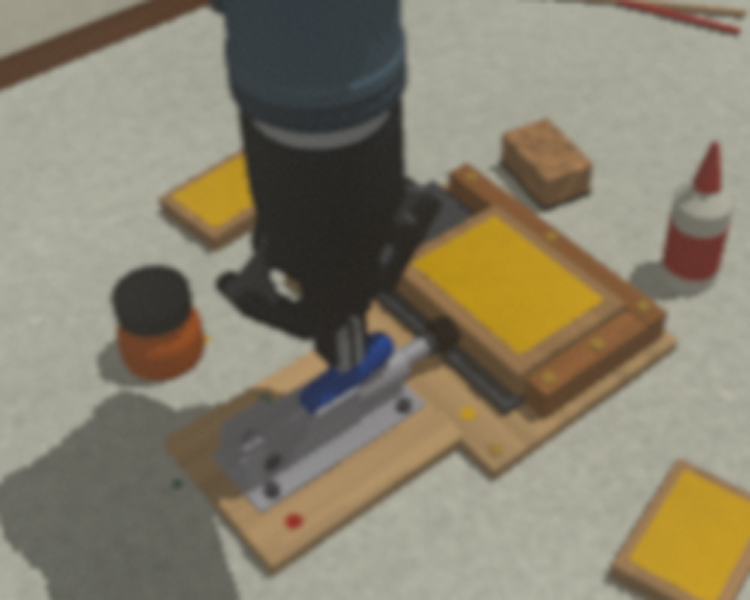

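The force fell to zero, which suggests the clamp snapped over. I'll press gently down to confirm the handle is on its stop.

>>> {"fn": "servo_tool", "kwargs": {"delta_pos": [[0,-0.001,0.002],[0,0,0.002],[0,0,0.001],[0,0,0]], "turn": [[0,0,0],[0,0,0],[0,0,0],[0,0,0]]}}

```text
time: 14.3
position: [0.5342, 0.1119, 0.0744]
tcp_rot: [3.141, 0.001, 3.116]
contact_force: [-3.4, -1.0, 14.6]
opening: 0.0003
```

The push met firm resistance at 14.6 N with the tip 57 mm up, so the handle is on its stop. I'll lift off and check.

>>> {"fn": "servo_tool", "kwargs": {"delta_pos": [[0,0,-0.01],[0,0,-0.02],[0,0,-0.03],[0,0,-0.04],[-0.02,0,-0.04],[-0.02,0,-0.03],[-0.02,0,0],[0,0,0],[0,0,0]], "turn": [[0,0,0],[0,0,0],[0,0,0],[0,0,0],[0,0,0],[0,0,0],[0,0,0],[0,0,0],[0,0,0]]}}

```text
time: 15.2
position: [0.5931, 0.1105, 0.2428]
tcp_rot: [-3.141, -0.001, 3.117]
contact_force: [-0.3, -0.5, -0.8]
opening: 0.0001
```

Run:
```python
from h import *
import pickle
cm=camera_model('wrist');im,d=grab_frame('wrist');pickle.dump((im,d,cm),open('w12.pkl','wb'));save('w12.png',cv2.resize(im[:240],None,fx=1.42,fy=1.42))
im,d=grab_frame('side');save('s12.png',cv2.resize(im[150:330,140:370],None,fx=3.3,fy=3.3,interpolation=cv2.INTER_CUBIC))
s=sensors.observe();print(s['time'],s['position'],s['contact_force'])
```

```text
15.3 [0.59242302 0.11064803 0.24253604] [-0.07046478 -0.22063209 -0.49517015]
```

View pics/w12.png

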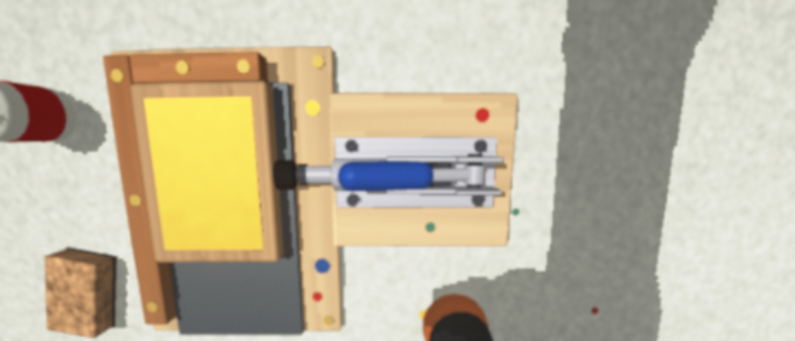

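View pics/s12.png

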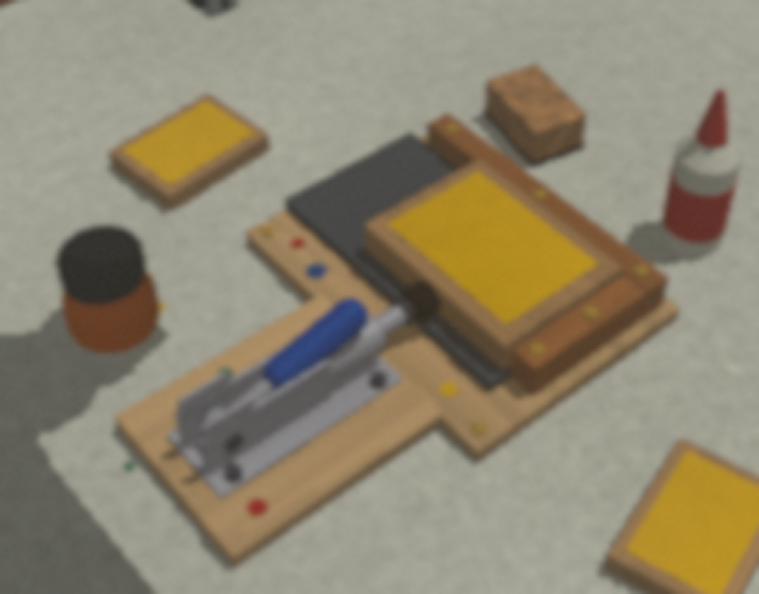

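The clamp is locked and the plaque sits against the fence. I'll check the end-stop corner in an enlarged crop.

Run:
```python
from h import *
import pickle
im,d,cm=pickle.load(open('w12.pkl','rb'))
save('w12c.png',cv2.resize(im[30:190,70:220],None,fx=3.7,fy=3.7,interpolation=cv2.INTER_CUBIC))
for u,v in [(255,123),(290,123),(245,123)]: print(np.round(atdepth(cm,u,v,d[v,u]),4))
```

```text
[0.5323 0.0971 0.0612]
[0.5336 0.1288 0.0521]
[0.532  0.0881 0.0618]
```

View pics/w12c.png

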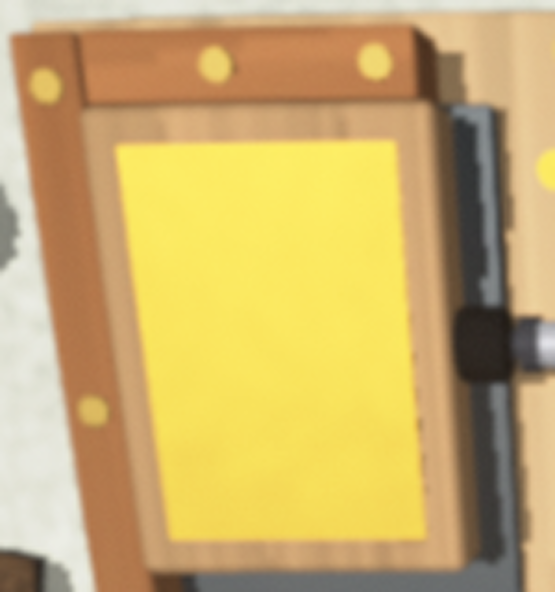

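The plaque is flush with both the end stop (crop row ~103) and the fence. From the depth readings, the handle leans about 74°, so it is on its locked stop.

```bash
python3 -c "
from h import *
print(job.finish_job())"
```

```text
the job is handed in; nothing more can be done
None
```

The plaque is seated against the end stop and clamped against the fence, and the job is handed in at about 15 s of the 48 s allowed.

**What I did:** I slid the largest plaque along the bed with two fingertips until it met the end stop, where the force rose to about 8 N with no further motion. After backing off and checking it, I pushed the blue handle over with shut fingertips until it snapped, and lifted clear.

**Last checks:**
- **Plaque:** the wrist picture showed no visible gap at the end stop or the fence, with the rubber tip against the plaque's side.
- **Clamp:** the handle stayed over after I let go. Depth readings put it about 74° from vertical, against 75° at its stop. The highest force I saw was 14.6 N, when I pressed it to confirm it was on its stop.
- **Bystanders:** the robot never touched the bottle, jar or sanding block, and they look to be where they started. I did not measure them again at the end.

**What disagreed:** the fitted heights came out 3–7 mm low against the given sizes. Depth readings matched to about 2 mm, so I relied on those. The two estimates of the plaque's starting angle differed (−0.007 and −0.025 rad), which made no difference once it was seated. The top camera was blocked by the arm when I checked the seating, so I used the side and wrist views instead.

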